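# Unlock and open the control box with its cabinet key

### The arm

A 7-joint arm with a two-finger parallel gripper is mounted at the origin on a cart in front of the work surface, level with it; the furniture and walls round the work are solid. World frame = base frame: x ahead of the robot, y to its left, z up, the work surface at z = 0. Lengths are in m, angles in rad, forces in N, time in s.
With the tool pointing down it reaches from about 0.4 to 0.85 m from the base axis. Payload 10.4 kg.
Tool frame: the origin (TCP) lies at the very end of the fingers, on their centre line; the grasp point (between the pads) lies r.tcp_to_grasp behind it (r.tcp_to_grasp is the distance from the TCP to the grasp point, in m); z points along the fingers, y is the line along which they close (so a half turn about z gives the same grasp; the last joint's range is limited). The gripper opens to 87 mm and grips with 3 to 60 N. Pads are 19 mm wide; open, the fingers measure 117 mm over their backs; the gripper's body (75 mm by 190 mm) begins 51 mm behind the grasp point.
Start: joints at [-1.327, 0.332, -0.065, 1.46, 0.022, 1.35, -0.088], TCP at [0.165, 0.603, 0.223] pointing down, gripper open.
Joint ranges: [-2.6, 2.6], [-0.5, 2.12], [-1.47, 1.34], [0.16, 2.42], [-1.27, 4.41], [0.06, 2.06], [-2.6, 2.6]. Speed limits (rad/s): [2.22, 2.22, 2.79, 2.79, 3.14, 3.14, 3.14].

### API

Orientations are given as a unit quaternion [x, y, z, w].
In Python, from bench import monitor, cams, ticket, r gives the robot as it stands.
- The arm moves only by the shell command python3 -m crank 'ROWS' [OPENING] [FORCE]. ROWS is a JSON object whose one key "steps" holds a list of rows, each a list of 2 entries, a list of its own where there are three numbers: the shift along the world's x, y, z in units of 25 mm (1.0 is 25 mm), then the turn, a rotation vector about the world's x, y, z in units of 5 degrees (1.0 is 5 degrees). In form: {"steps": [[[x, y, z], [ax, ay, az]], ...]}. A call has 1 to 10 rows; each row shifts and turns the commanded pose from where the row before left it; what a row does not reach is not made up. A row lasts 1/12 s, in which the tool goes at most 41.7 mm and 7.16 degrees, less where a joint would pass 70% of its speed; a pose out of reach is approached as far as the arm can. A call is refused whole if a number of a shift passes 1 or a number of a turn 1, either way. A call with a gripper value outside its range is refused whole. OPENING is the finger opening in mm, from 0 to 87, set as the call begins (- or left out, the last holds). The fingers move at their own pace and stop on an object; FORCE is the grip in N (left out, the last holds). Time passes only in rows, so rows that do not move let the fingers close. It gives the time, the measured TCP pose, the force, the opening and the grip force at its end, in the units of the state.
- monitor.read_state(): the state, without advancing time (a new reading comes with each control period).
- cams.camera(name): name is "scene" or "top" or "wrist"; returns a dict with "pixels" (420x560x3 uint8, blue, green, red), "z_map" (420x560 float32, m along the optical axis (not along the pixel's ray), 0 where there is no reading), "vfov" (degrees; the focal length in pixels is half the picture's height over the tangent of half this angle, whatever the lens; pixels are square), "cx", "cy" (the principal point, pixels), "k1" (the pictures are not rectified: a ray, as slopes to the right and down, at radius r is drawn at 1 + k1 r^2 times it, then the intrinsics apply), "T" (4x4, takes a point from camera to world coordinates). Camera axes: x right, y up, looking along -z (the intrinsics and any distortion apply to the point x, -y, -z); pixel columns grow to the right and rows downward; lengths in m; the calibration is good to about 2 mm. A picture is of the moment at which its call begins.
- ticket.close_job(): hands the job in; it is judged then, once.
The state is a dict: "time": time; "joint_positions": joint angles; "joint_vel": joint speeds; "joint_torque": joint torques, N m; "ee_pos": TCP position; "eef_rot": TCP orientation; "ft_force": force on the tool from outside, world axes, zero at the start; "torque": the same for the moment, N m; "width": finger opening in m; "grip_force": force on a finger pad.
Only numpy, scipy, OpenCV 4.12 (cv2) and the standard library are available. Lean on these libraries where they do the work, as an engineer would, in place of code of your own. Each camera call takes 0.05 s, during which the arm holds its last target. There are 200 camera calls.

### The job

Open up the grey control box that lies on its back on the bench. Take the T-handled key from its stand and work it down over the latch pin until it drops fully home (the pin may stand at an odd angle, so feel for it), give it a quarter turn anticlockwise, and put the key back upright and fully down in its stand hole. Then swing the panel up by its bow handle right back, past upright to its stop, and leave it standing open, without forcing anything or knocking the meter, the jar or the spare relay about.

Things in the scene. Friction and masses are not known exactly. Their poses are not given: they have to be found in the camera images.
- enclosure: light grey steel control box lying on its back, fixed: 160 mm deep (its x), 240 mm wide (y), 90 mm high. Origin: centre of its underside; x points to the hinge side, away from the robot; y left along the panel; z up. The panel on top is 166 x 246 mm, its outer face at z = 89.5 mm: latch at the middle of the near edge, bow handle right of it, two 12 mm high pilot lamps left of it
- panel (a joint): opening angle of the panel (rad): 0 closed, 1.57 upright, stop at 1.75. It swings up and away about its far edge. The hinge is stiff (0.5 N m) and the panel (0.45 kg) stays at whatever angle it is left; it takes about 6 to 8 N at the handle. While the latch is locked it gives only about 0.02 rad
- panel_hinge (a point): point on the panel's hinge line, middle of its far edge: 84 mm along x and 88 mm up in the box's frame. The panel opens by turning about the +y axis of this frame (axes as the box's while closed); the frame turns with the panel
- panel_handle (a point): middle of the bow handle's round bar, 10 mm thick, 58 mm straight, parallel to the hinge line, 35 mm above the panel's face with open space beneath; at -138, -74, +36.5 mm (x, y, z) from panel_hinge in the panel's frame, 28 mm from the near edge. Gripped across by fingers pointing down, the bar can turn between them as the panel swings through its whole range
- latch_face (a point): centre of the quarter-turn latch, on the panel's outer face: the floor of an upstanding dark collar, 16 mm high, 28.4 mm inside, its last 6 mm flared out to a 41 mm wide mouth (51 mm outside); axes as the panel's. In it stands a brass double-bit pin, 16 x 5.5 mm in plan, 8 mm high, which turns with the latch
- latch_rim (a point): centre of the collar's mouth, 16 mm above latch_face. Locked home, the pin's long side lies along the panel's x; it may have been left anywhere from there to 0.7 rad anticlockwise seen from above, still locked: this angle is not reported. It turns anticlockwise, stiffly (0.1 N m), to a stop at 90 degrees; the cam frees the panel from about 75 degrees on
- key: zinc T-handled cabinet key, 86 mm tall, about 0.12 kg, upright in its stand. Origin: centre of its lower end; z up towards the cross-bar; x along the cross-bar. Its nose is round, 26 mm across, 21 mm long; the shank above is 16 mm across. A slot in the lower end, parallel to the cross-bar, 18.5 mm long, 8 mm wide, 9 mm deep, fits over the latch pin either way round
- key_bar (a point): middle of the key's cross-bar, 78.5 mm above the key's lower end: bar 66 mm long (key's x), 12 mm wide, 15 mm high; grip it across from above. Set on the latch, the key rides on top of the pin, its end 8 mm above latch_face, until slot and pin agree within about 8 degrees; then it can go down to the collar's floor
- key_stand: dark blue bench stand, fixed, 110 (its x) x 56 x 34 mm, with the key's hole and six short driver bits that stick up 8 mm. Origin: centre of its underside
- stand_hole (a point): centre of the floor of the key's hole in the stand: round, 31 mm across, 26 mm deep (its mouth 34 mm and its floor 8 mm above the bench)
- meter: yellow and black hand multimeter, 165 x 82 x 43 mm, lying on the bench; to be left alone. Origin: centre of its underside
- orange_jar: orange jar with a black lid, 48 mm across, 62 mm high; to be left alone. Origin: centre of its underside
- spare_relay: spare plug-in relay standing on the bench, cream block 36 x 36 x 54 mm; to be left alone. Origin: centre of its underside

How it is judged:
On the way:
1. the key is fully down over the latch pin, its lower end on the collar's floor (distance between key and latch_face below 0.005 m), for 0.1 s.
At the end, for the whole second after the job is handed in: The panel stands open past upright (more than 1.6 rad, at rest) and the key stands upright (within 0.2 rad) and fully down in its hole in the stand (within 10 mm of its centre, lower end less than 6 mm above the hole's floor), at rest (value of joint panel above 1.6 rad and horizontal distance between key and stand_hole below 0.01 m and z of key in the frame of key_stand below 0.014 m and angle between key's own z axis and vertical below 0.2 rad and linear speed of key below 0.02 m/s and velocity of joint panel below 0.05 rad/s); the robot touches nothing.
It fails at once if the meter, the jar or the spare relay is moved by more than 25 mm (distance of any of meter, orange_jar, spare_relay from where it was at the start of the episode above 0.025 m).
It fails at once if the control box, its panel or its latch is forced (more than 70 N) (contact force between enclosure and anything else above 70 N).
It also fails if it takes over 72 s, if anything falls off the work surface, if the arm or the gripper's body presses on something with over 40 N, if the wrist force passes 120 N, or if a joint passes its speed limit or range.

## Working session

There is one attempt and no reset: what is moved stays moved. The work goes in short steps, Python scripts to look and compute and a shell command to move; the robot and the scene stay as the last step left them, time stands still between calls to the robot, and variables do not carry over. Pictures are saved under pics/ and viewed, at most 10 in all, crops included, and the job is handed in when it is done.

```bash
ls; mkdir -p pics
cat > h.py <<'E'
import numpy as np, cv2
from bench import monitor, cams, ticket, r
def grab(n):
    c=cams.camera(n); return c
def pts(c):
    h,w=c["z_map"].shape; f=h/2/np.tan(np.radians(c["vfov"])/2)
    K=np.array([[f,0,c["cx"]],[0,f,c["cy"]],[0,0,1.]])
    v,u=np.mgrid[0:h,0:w].astype(np.float32)
    s=cv2.undistortPoints(np.stack([u.ravel(),v.ravel()],1)[:,None].astype(np.float64),K,np.array([c["k1"],0,0,0.]))[:,0]
    d=np.stack([s[:,0],-s[:,1],-np.ones(len(s))],1)
    T=np.array(c["T"]); z=c["z_map"].reshape(-1,1)
    P=(d*z)@T[:3,:3].T+T[:3,3]; P[z[:,0]==0]=np.nan
    return P.reshape(h,w,3),(d@T[:3,:3].T).reshape(h,w,3),T[:3,3]
E
python3 - <<'E'
from h import *
s=monitor.read_state(); print(s); print(r.tcp_to_grasp)
a=[]
for n in ("top","scene"):
    c=grab(n); a.append(c["pixels"]); cv2.imwrite(f"pics/{n}0.png",c["pixels"]); np.savez(f"{n}0.npz",**c); print(n,c["vfov"],c["k1"],np.array(c["T"])[:3,3])
E
```

```text
pics
{'time': 0.0, 'joint_positions': array([-1.32657425,  0.33283891, -0.06468512,  1.46098234,  0.02163113,
        1.34991168, -0.08851108]), 'joint_vel': array([ 8.04349907e-05,  1.70402059e-03,  4.84097895e-04,  2.73195804e-04,
        4.65853796e-04,  8.60354460e-04, -8.21858879e-04]), 'joint_torque': array([-2.10600379e-04, -6.23275495e+01,  2.48364976e-02, -3.89883721e+01,
       -6.13452075e-02,  4.01315535e-02,  1.48594254e-04]), 'ee_pos': array([0.16471046, 0.60248193, 0.22175492]), 'eef_rot': array([ 1.33013843e-01,  9.91113917e-01, -7.20713981e-04, -4.36949408e-05]), 'ft_force': array([ 0.75039619,  0.62786284, -0.60830003]), 'torque': array([ 0.0265772 , -0.01588032,  0.02134163]), 'grip_force': 0.0, 'width': 0.08677624278429492}
0.0187
top 46.74591113258575 -0.15899406272934946 [0.22821466 0.11143863 1.2563586 ]
scene 45.21270731268766 -0.14363919636118538 [-0.65043314  0.95445735  0.73021461]
```

View pics/top0.png

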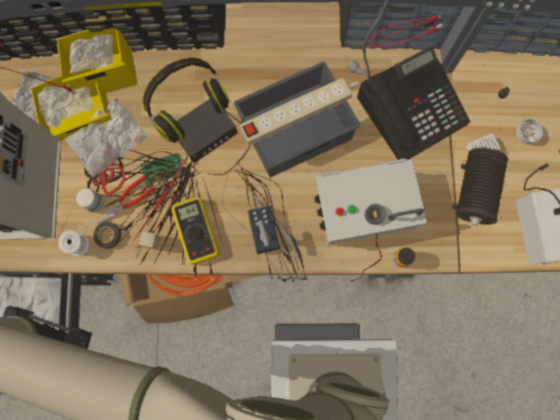

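View pics/scene0.png

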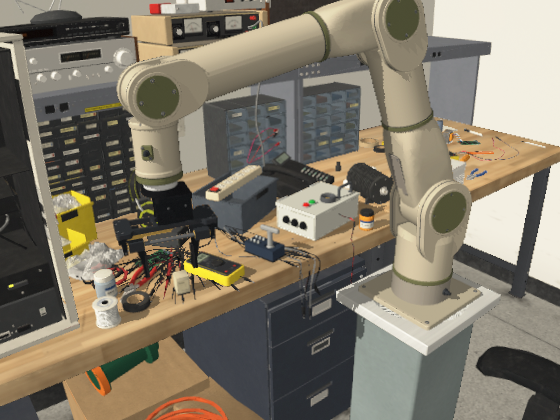

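The top view shows the box around (370,202), latch collar at (377,214), key stand at (263,230), meter at (195,230), jar at (405,256) and relay at (148,240). The scene view confirms the layout, with the key upright at (270,237).

```bash
cat >> h.py <<'E'
def load(n):
    return dict(np.load(n))
def rect(P,m):
    q=P[m][:,:2]; q=q[np.isfinite(q).all(1)].astype(np.float32)
    return cv2.minAreaRect(q*1000)
E
python3 - <<'E'
from h import *
c=load("top0.npz"); P,d,o=pts(c); im=c["pixels"]; hsv=cv2.cvtColor(im,cv2.COLOR_BGR2HSV)
big=cv2.resize(im[150:280,230:440],None,fx=3.8,fy=3.8,interpolation=cv2.INTER_CUBIC); cv2.imwrite("pics/crop.png",big)
Z=P[...,2]
def win(a,b,e,f):
    m=np.zeros(Z.shape,bool); m[e:f,a:b]=1; return m
def comp(m):
    n,l,s,_=cv2.connectedComponentsWithStats(m.astype(np.uint8)); k=1+np.argmax(s[1:,4]); return l==k
b=win(300,440,150,250)
m=comp(b&(abs(Z-.0895)<.006)); print("panel",m.sum(),rect(P,m),np.nanmedian(Z[m]))
# bezel of latch rim / handle
m=b&(Z>.098); 
n,l,s,ce=cv2.connectedComponentsWithStats(m.astype(np.uint8))
for k in range(1,n):
    if s[k,4]>8: print("up",s[k],np.nanmedian(P[l==k],0),rect(P,l==k))
st=win(240,290,195,260)
m=comp(st&(Z>.026)&(Z<.046)); print("stand",m.sum(),rect(P,m),np.nanmedian(Z[m]))
m=st&(Z>.07); print("key",m.sum(),rect(P,m),np.nanmax(Z[m]),np.nanmedian(P[m],0))
print("bench",np.nanmedian(Z[240:260,430:450]))
for nm,u,v in (("meter",195,230),("jar",405,256),("relay",148,240),("lampR",340,211),("phone",400,110),("strip",295,110),("roll",480,185)): print(nm,P[v,u])
E
```

```text
panel 5891 ((499.09722900390625, -87.68818664550781), (172.56712341308594, 249.28062438964844), 9.945414543151855) 0.0889409263808878
up [300 150  13   7  49] [0.61307791 0.07649112 0.10723383] ((611.7588500976562, 71.29557037353516), (12.884337425231934, 30.759349822998047), 2.8268961906433105)
up [365 203  21  21 233] [ 0.45816283 -0.09543311  0.10352615] ((458.2914123535156, -95.0412826538086), (50.002803802490234, 48.751808166503906), 0.08136151731014252)
up [348 205   8   8  36] [ 0.47154067 -0.03714803  0.09955095] ((470.4751281738281, -38.04354476928711), (16.540681838989258, 16.388174057006836), 75.32424926757812)
up [335 207   8   8  36] [ 0.46613322 -0.00624767  0.09974398] ((466.3841857910156, -7.334973335266113), (15.554101943969727, 16.57485580444336), 24.992399215698242)
up [390 208  34  11 149] [ 0.45561536 -0.16591533  0.1266883 ] ((456.76715087890625, -169.65907287597656), (10.213569641113281, 79.67241668701172), 9.417760848999023)
stand 758 ((434.6491394042969, 182.27890014648438), (111.09458923339844, 55.95429611206055), 12.821646690368652) 0.03395367833231988
key 138 ((413.3161315917969, 177.476806640625), (65.30947875976562, 15.620427131652832), 11.089218139648438) 0.09892448352965988 [0.41306082 0.17709685 0.09264386]
bench -0.0008309994233816065
meter [0.42751172 0.35423256 0.04115513]
jar [ 0.35757868 -0.17390561  0.06144744]
relay [0.39929078 0.47161637 0.05627373]
lampR [ 0.46407615 -0.01000284  0.09980624]
phone [ 0.72670591 -0.17084775  0.10371667]
strip [0.71032476 0.09841141 0.13937089]
roll [ 0.53102009 -0.36743659  0.09597075]
```

View pics/crop.png

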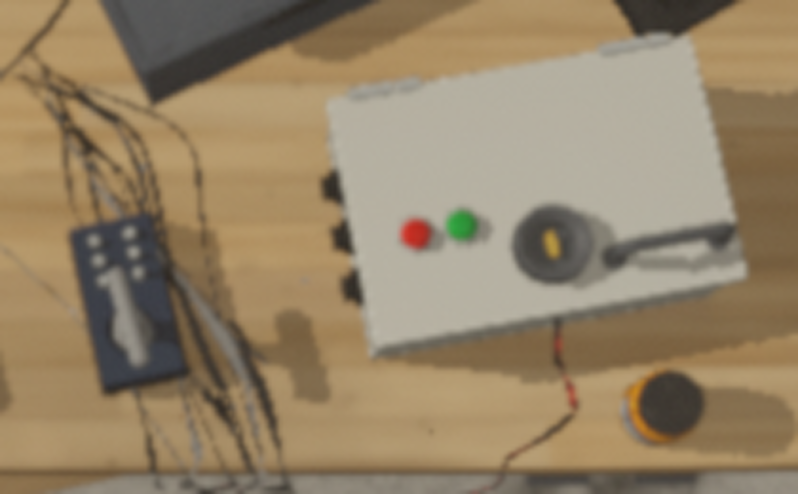

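Crop: the key's cross-bar runs from (115,270) to (138,360). The collar is centred at (552,243) with the brass pin tilted slightly anticlockwise, and the bow handle runs from (610,255) to (725,235). The sizes and relative positions agree with the data given. I'll move to above the key.

```bash
R='[[0.6,-1,0],[0,0,-1]]'
python3 -m crank '{"steps":[[[0.6,-1,0],[0,0,-1]],[[0.6,-1,0],[0,0,-1]],[[0.6,-1,0],[0,0,-1]],[[0.6,-1,0],[0,0,-1]],[[0.6,-1,0],[0,0,-1]],[[0.6,-1,0],[0,0,-1]],[[0.6,-1,0],[0,0,-1]],[[0.6,-1,0],[0,0,-1]],[[0.6,-1,0],[0,0,-1]],[[0.6,-1,0],[0,0,-1]]]}' 60 20
python3 -m crank '{"steps":[[[0.5,-0.9,0],[0,0,-1]],[[0.5,-0.9,0],[0,0,-1]],[[0.5,-0.9,0],[0,0,-1]],[[0.5,-0.9,0],[0,0,-1]],[[0.5,-0.9,0],[0,0,-1]],[[0.5,-0.9,0],[0,0,-1]],[[0.5,-0.9,0],[0,0,-1]],[[0.4,-0.7,0],[0,0,-1]],[[0,0,0],[0,0,-1]],[[0,0,0],[0,0,-1]]]}'
```

```text
time: 0.93
ee_pos: [0.3151, 0.3514, 0.2223]
eef_rot: [0.541, 0.841, -0.0, -0.0]
ft_force: [0.4, 0.4, 0.4]
width: 0.06
grip_force: 0.0
time: 1.77
ee_pos: [0.4127, 0.1766, 0.2224]
eef_rot: [0.847, 0.532, -0.0, -0.0]
ft_force: [0.4, 0.5, 0.4]
width: 0.06
grip_force: 0.0
```

```bash
python3 -m crank '{"steps":[[[0,0,0],[0,0,-1]],[[0,0,0],[0,0,-1]],[[0,0,0],[0,0,-1]],[[0,0,0],[0,0,-1]],[[0,0,0],[0,0,-1]],[[0,0,0],[0,0,-1]],[[0,0,0],[0,0,-1]],[[0,0,0],[0,0,-1]],[[0,0,0],[0,0,-1]],[[0,0,0],[0,0,-1]]]}'
cat >> h.py <<'E'
from scipy.spatial.transform import Rotation as Rn
def pose():
    s=monitor.read_state(); M=Rn.from_quat(s["eef_rot"]).as_matrix()
    yaw=np.degrees(np.arctan2(M[1,1],M[0,1]))
    print("t %.2f tcp %s yawY %.1f tilt %s F %s T %s w %.4f g %.1f"%(s["time"],np.round(s["ee_pos"],4),yaw,np.round(M[:2,2],3),np.round(s["ft_force"],1),np.round(s["torque"],2),s["width"],s["grip_force"])); return s
E
python3 - <<'E'
from h import *
pose(); print(np.round(monitor.read_state()["joint_positions"],2))
c=grab("wrist"); np.savez("w0.npz",**c); cv2.imwrite("pics/w0.png",c["pixels"])
P,d,o=pts(c);Z=P[...,2]; m=(Z>.08)&(Z<.105)&(np.hypot(P[...,0]-.413,P[...,1]-.177)<.06)
print(m.sum(),rect(P,m) if m.any() else 0)
E
```

```text
time: 2.6
ee_pos: [0.4121, 0.1778, 0.2223]
eef_rot: [0.992, 0.126, -0.0, 0.0]
ft_force: [-0.2, -0.2, 0.3]
width: 0.0602
grip_force: 0.0
t 2.60 tcp [0.4121 0.1778 0.2223] yawY -75.5 tilt [-0. -0.] F [-0.2 -0.2  0.3] T [-0.1   0.16 -0.03] w 0.0602 g 0.0
[-0.84 -0.08  0.31  1.91  0.02  1.3  -1.85]
865 ((412.2149658203125, 178.023193359375), (64.36787414550781, 17.617416381835938), 9.801802635192871)
```

View pics/w0.png

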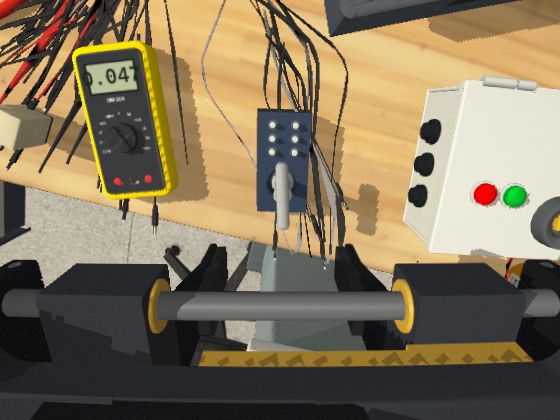

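The wrist view shows the key bar at (283,195), between the meter at (125,120) and the box. The wrist and top measurements of the key agree within 1.5 mm. I'll descend and grip.

```bash
python3 -m crank '{"steps":[[[0.02,0,-0.8],[0,0,-0.4]],[[0.02,0,-1],[0,0,-0.4]],[[0,0,-1],[0,0,0]],[[0,0,-1],[0,0,0]],[[0,0,-1],[0,0,0]],[[0,0,-0.7],[0,0,0]],[[0,0,-0.3],[0,0,0]],[[0,0,0],[0,0,0]]]}'
python3 -m crank '{"steps":[[[0,0,0],[0,0,0]],[[0,0,0],[0,0,0]],[[0,0,0],[0,0,0]],[[0,0,0],[0,0,0]],[[0,0,0],[0,0,0]],[[0,0,0],[0,0,0]],[[0,0,0],[0,0,0]],[[0,0,0],[0,0,0]]]}' 0 25
python3 -c "
from h import *
pose()"
```

```text
time: 3.32
ee_pos: [0.4122, 0.1773, 0.0761]
eef_rot: [0.996, 0.094, -0.001, 0.001]
ft_force: [0.1, 0.6, 0.1]
width: 0.0597
grip_force: 0.0
time: 3.98
ee_pos: [0.4133, 0.1779, 0.0777]
eef_rot: [0.996, 0.093, 0.0, 0.0]
ft_force: [0.3, -0.5, 1.5]
width: 0.0146
grip_force: 20.4
t 3.98 tcp [0.4133 0.1779 0.0777] yawY -79.3 tilt [ 0. -0.] F [ 0.3 -0.5  1.5] T [-0.13  0.18  0.03] w 0.0146 g 20.4
```

```bash
python3 -m crank '{"steps":[[[0,0,0],[0,0,0]],[[0,0,0],[0,0,0]],[[0,0,0],[0,0,0]]]}' 0 40
python3 -c "
from h import *
pose()"
```

```text
time: 4.23
ee_pos: [0.4134, 0.1778, 0.0776]
eef_rot: [0.996, 0.093, 0.0, 0.0]
ft_force: [0.4, -0.8, 2.1]
width: 0.0131
grip_force: 39.9
t 4.23 tcp [0.4134 0.1778 0.0776] yawY -79.3 tilt [ 0. -0.] F [ 0.4 -0.8  2.1] T [-0.37  0.15 -0.01] w 0.0131 g 39.9
```

```bash
python3 -m crank '{"steps":[[[0,0,0.3],[0,0,0]],[[0,0,0.5],[0,0,0]],[[0,0,0.8],[0,0,0]],[[0,0,0.8],[0,0,0]],[[0,0,0.8],[0,0,0]],[[0,0,0.8],[0,0,0]],[[0,0,0.8],[0,0,0]],[[0,0,0.6],[0,0,0]],[[0,0,0],[0,0,0]]]}'
python3 -m crank '{"steps":[[[0,-0.8,0],[0,0,0]],[[0,-0.9,0],[0,0,0]],[[0,-0.9,0],[0,0,0]],[[0,-0.9,0],[0,0,0]],[[0,-0.9,0],[0,0,0]],[[0,-0.9,0],[0,0,0]],[[0,-0.7,0],[0,0,0]],[[0,-0.2,0],[0,0,0]],[[0,0,0],[0,0,0]]]}'
python3 - <<'E'
from h import *
pose()
c=grab("wrist"); np.savez("w1.npz",**c); P,d,o=pts(c); Z=P[...,2]
b=np.hypot(P[...,0]-.4583,P[...,1]+.095)<.035
m=b&(Z>.1015)&(Z<.11); q=P[m]; print("rim",m.sum(),rect(P,m), cv2.minEnclosingCircle((q[:,:2]*1000).astype(np.float32)))
hsv=cv2.cvtColor(c["pixels"],cv2.COLOR_BGR2HSV)
y=(hsv[...,0]>12)&(hsv[...,0]<40)&(hsv[...,1]>90)&(np.hypot(P[...,0]-.4583,P[...,1]+.095)<.014)
print("pin",y.sum(),rect(P,y),np.nanmedian(P[y],0))
# hole in stand
st=np.hypot(P[...,0]-.4131,P[...,1]-.1774)<.02
m=(np.hypot(P[...,0]-.4346,P[...,1]-.1823)<.08)&(abs(Z-.034)<.004); print("stand",m.sum(),rect(P,m))
h=st&(Z<.026); print("hole",h.sum(),rect(P,h))
cv2.imwrite("pics/w1.png",c["pixels"])
E
```

```text
time: 4.98
ee_pos: [0.4145, 0.1786, 0.2158]
eef_rot: [0.996, 0.093, 0.002, -0.001]
ft_force: [-0.1, 0.6, -1.7]
width: 0.0133
grip_force: 39.9
time: 5.73
ee_pos: [0.4129, 0.022, 0.2121]
eef_rot: [0.996, 0.092, -0.0, -0.0]
ft_force: [0.4, 1.5, -1.3]
width: 0.0134
grip_force: 39.9
t 5.73 tcp [0.4129 0.022  0.2121] yawY -79.4 tilt [-0.001  0.   ] F [ 0.4  1.5 -1.3] T [ 0.01  0.12 -0.  ] w 0.0134 g 39.9
rim 1517 ((457.3203125, -93.84928894042969), (49.364681243896484, 49.805091857910156), 25.20273208618164) ((457.0830383300781, -94.14647674560547), 25.60470962524414)
pin 189 ((456.87335205078125, -95.04153442382812), (16.40257453918457, 7.613584995269775), 8.27454948425293) [ 0.45724265 -0.09354709  0.09627246]
stand 4818 ((432.8259582519531, 182.48428344726562), (110.7117691040039, 58.08037567138672), 12.836742401123047)
hole 577 ((410.1092224121094, 181.14697265625), (29.422588348388672, 25.174259185791016), 2.3801193237304688)
```

View pics/w1.png

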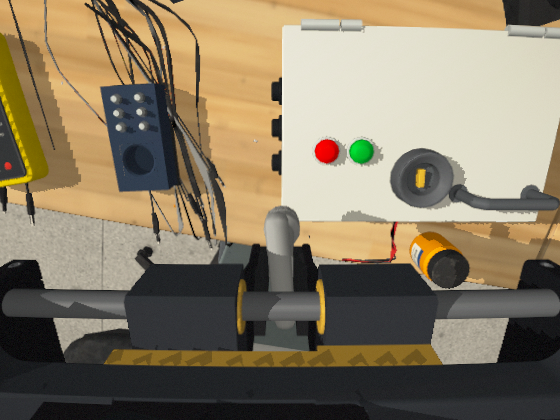

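The wrist view shows the brass pin at (423,178) inside the collar, the empty stand hole at (138,160), and the key held upright in the gripper. I'll refine the pin angle and check that the key hangs straight.

```bash
python3 - <<'E'
from h import *
for n in ("w1.npz","top0.npz"):
    c=load(n); P,d,o=pts(c); hsv=cv2.cvtColor(c["pixels"],cv2.COLOR_BGR2HSV)
    X=o+d*((.0975-o[2])/d[...,2])[...,None]   # ray onto pin-top plane
    near=np.hypot(X[...,0]-.4575,X[...,1]+.0945)<.014
    V=hsv[...,2]; S=hsv[...,1]
    y=near&(hsv[...,0]>12)&(hsv[...,0]<40)&(S>90)
    print(n,y.sum(),"V pct",np.percentile(V[y],[10,50,90]))
    for t in (100,150,180):
        k=y&(V>t)
        if k.sum()<6: continue
        q=X[k][:,:2]; w=q-q.mean(0); e,v=np.linalg.eigh(w.T@w/len(w)); a=np.degrees(np.arctan2(v[1,1],v[0,1]))%180
        print(t,k.sum(),q.mean(0).round(4),"ang %.1f"%a,"len/wid mm",(np.sqrt(12*e[::-1])*1000).round(1), rect(X,k))
E
python3 -c "
import cv2; im=cv2.imread('pics/w1.png'); cv2.imwrite('pics/pin.png',cv2.resize(im[130:240,260:480],None,fx=3.6,fy=3.6,interpolation=cv2.INTER_CUBIC))"
```

```text
w1.npz 189 V pct [104.4 215.  235. ]
100 176 [ 0.4574 -0.0929] ang 15.1 len/wid mm [16.7  8.3] ((457.460693359375, -92.68540954589844), (17.246997833251953, 8.699222564697266), 12.937978744506836)
150 149 [ 0.4572 -0.0931] ang 12.9 len/wid mm [15.7  7.4] ((457.1371765136719, -93.01258850097656), (16.274105072021484, 7.661922454833984), 13.327509880065918)
180 142 [ 0.4572 -0.0932] ang 12.4 len/wid mm [15.1  7.4] ((457.10205078125, -93.02090454101562), (16.12161636352539, 7.661922454833984), 13.327507972717285)
top0.npz 31 V pct [106. 138. 174.]
100 30 [ 0.4575 -0.0953] ang 11.1 len/wid mm [17.8  9.8] ((458.1147155761719, -95.76605224609375), (9.827733993530273, 17.486936569213867), 87.98775482177734)
150 12 [ 0.4567 -0.0955] ang 15.3 len/wid mm [11.7  5.7] ((456.9039306640625, -95.72234344482422), (4.913771629333496, 9.942774772644043), 87.95757293701172)
```

View pics/pin.png

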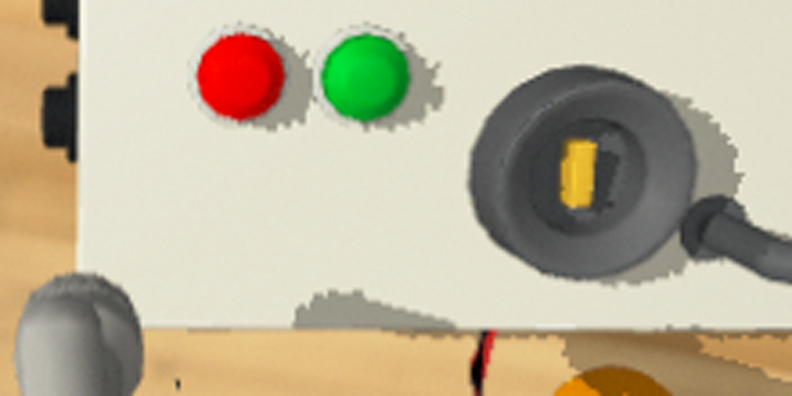

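```bash
python3 -m crank '{"steps":[[[0.3,-0.8,0],[0,0,0]],[[0.3,-0.8,0],[0,0,0]],[[0.3,-0.8,0],[0,0,0]],[[0.3,-0.8,0],[0,0,0]],[[0.3,-0.8,0],[0,0,0]],[[0.3,-0.6,0],[0,0,0]],[[0,-0.06,0],[0,0,0]],[[0,0,0],[0,0,0]],[[0,0,0],[0,0,0]]]}'
python3 -c "
from h import *
pose()
c=grab('wrist'); cv2.imwrite('pics/w2.png',c['pixels']); np.savez('w2.npz',**c)"
```

```text
time: 6.53
ee_pos: [0.4582, -0.092, 0.2122]
eef_rot: [0.996, 0.094, -0.0, -0.0]
ft_force: [-0.1, -0.2, -1.7]
width: 0.0133
grip_force: 39.9
t 6.53 tcp [ 0.4582 -0.092   0.2122] yawY -79.2 tilt [-0.001 -0.   ] F [-0.1 -0.2 -1.7] T [-0.06  0.15 -0.01] w 0.0133 g 39.9
```

```bash
python3 -m crank '{"steps":[[[0,-0.1,-0.3],[0,0,0]],[[0,0,-0.5],[0,0,0]],[[0,0,-0.5],[0,0,0]],[[0,0,-0.2],[0,0,0]],[[0,0,0],[0,0,0]]]}'
python3 -c "
from h import *
pose()"
python3 -m crank '{"steps":[[[0,0,-0.1],[0,0,0]],[[0,0,-0.1],[0,0,0]],[[0,0,-0.1],[0,0,0]],[[0,0,0],[0,0,0]]]}'
python3 -c "
from h import *
pose()"
```

```text
time: 7.0
ee_pos: [0.4574, -0.0955, 0.1738]
eef_rot: [0.996, 0.094, -0.001, -0.0]
ft_force: [-0.7, 0.4, -0.9]
width: 0.0133
grip_force: 39.9
t 7.00 tcp [ 0.4574 -0.0955  0.1738] yawY -79.2 tilt [-0.002 -0.   ] F [-0.7  0.4 -0.9] T [-0.08  0.17 -0.03] w 0.0133 g 39.9
time: 7.33
ee_pos: [0.4582, -0.096, 0.1674]
eef_rot: [0.996, 0.093, 0.0, 0.0]
ft_force: [-0.2, -0.0, -2.2]
width: 0.0132
grip_force: 39.9
t 7.33 tcp [ 0.4582 -0.096   0.1674] yawY -79.3 tilt [ 0. -0.] F [-0.2 -0.  -2.2] T [-0.04  0.22 -0.03] w 0.0132 g 39.9
```

```bash
python3 -m crank '{"steps":[[[0,0,-0.06],[0,0,0]],[[0,0,-0.06],[0,0,0]],[[0,0,0],[0,0,0]]]}'
python3 -c "
from h import *
pose()"
python3 -m crank '{"steps":[[[0,0,-0.06],[0,0,0]],[[0,0,-0.06],[0,0,0]],[[0,0,0],[0,0,0]]]}'
python3 -c "
from h import *
pose()"
```

```text
time: 7.58
ee_pos: [0.4582, -0.0961, 0.1644]
eef_rot: [0.996, 0.093, -0.0, 0.0]
ft_force: [0.2, -0.2, -2.3]
width: 0.0131
grip_force: 39.9
t 7.58 tcp [ 0.4582 -0.0961  0.1644] yawY -79.3 tilt [-0. -0.] F [ 0.2 -0.2 -2.3] T [-0.06  0.17 -0.03] w 0.0131 g 39.9
time: 7.83
ee_pos: [0.4581, -0.0961, 0.1613]
eef_rot: [0.996, 0.093, -0.0, 0.0]
ft_force: [-0.3, 0.3, -1.6]
width: 0.0135
grip_force: 39.9
t 7.83 tcp [ 0.4581 -0.0961  0.1613] yawY -79.3 tilt [-0. -0.] F [-0.3  0.3 -1.6] T [-0.05  0.18 -0.01] w 0.0135 g 39.9
```

```bash
python3 -m crank '{"steps":[[[0,0,-0.06],[0,0,0]],[[0,0,-0.04],[0,0,0]],[[0,0,0],[0,0,0]]]}'
python3 -c "
from h import *
pose()"
python3 -m crank '{"steps":[[[0,0,-0.05],[0,0,0]],[[0,0,0],[0,0,0]],[[0,0,0],[0,0,0]]]}'
python3 -c "
from h import *
pose()"
```

```text
time: 8.08
ee_pos: [0.4585, -0.0961, 0.1592]
eef_rot: [0.996, 0.093, 0.0, 0.0]
ft_force: [-0.0, 0.1, -0.6]
width: 0.0133
grip_force: 39.9
t 8.08 tcp [ 0.4585 -0.0961  0.1592] yawY -79.3 tilt [ 0. -0.] F [-0.   0.1 -0.6] T [-0.14  0.18 -0.02] w 0.0133 g 39.9
time: 8.33
ee_pos: [0.4592, -0.0963, 0.1589]
eef_rot: [0.996, 0.093, 0.001, 0.0]
ft_force: [-1.1, 0.2, 9.4]
width: 0.0135
grip_force: 40.0
t 8.33 tcp [ 0.4592 -0.0963  0.1589] yawY -79.3 tilt [0.002 0.   ] F [-1.1  0.2  9.4] T [-0.15  0.46  0.  ] w 0.0135 g 40.0
```

The key is fully home (9 N on the floor, key end about 0.089). Now the quarter turn, in chunks.

```bash
python3 -m crank '{"steps":[[[0,0,0.03],[0,0,0.8]],[[0,0,0],[0,0,0.8]],[[0,0,0],[0,0,0.8]],[[0,0,0],[0,0,0.8]],[[0,0,0],[0,0,0.8]],[[0,0,0],[0,0,0]]]}' - 55
python3 -c "
from h import *
pose()"
python3 -m crank '{"steps":[[[0,0,0],[0,0,0.8]],[[0,0,0],[0,0,0.8]],[[0,0,0],[0,0,0.8]],[[0,0,0],[0,0,0.8]],[[0,0,0],[0,0,0.8]],[[0,0,0],[0,0,0]]]}'
python3 -c "
from h import *
pose()"
```

```text
time: 8.83
ee_pos: [0.4587, -0.0958, 0.159]
eef_rot: [0.964, 0.266, 0.001, -0.0]
ft_force: [-0.5, 0.8, 3.6]
width: 0.0127
grip_force: 54.9
t 8.83 tcp [ 0.4587 -0.0958  0.159 ] yawY -59.1 tilt [0.001 0.   ] F [-0.5  0.8  3.6] T [ 0.32  0.21 -0.07] w 0.0127 g 54.9
time: 9.33
ee_pos: [0.4586, -0.0957, 0.159]
eef_rot: [0.903, 0.429, 0.0, -0.0]
ft_force: [0.0, 2.3, 5.7]
width: 0.0127
grip_force: 55.0
t 9.33 tcp [ 0.4586 -0.0957  0.159 ] yawY -39.2 tilt [0.001 0.001] F [0.  2.3 5.7] T [ 0.42  0.36 -0.11] w 0.0127 g 55.0
```

```bash
python3 -m crank '{"steps":[[[0,0,0],[0,0,0.8]],[[0,0,0],[0,0,0.8]],[[0,0,0],[0,0,0.8]],[[0,0,0],[0,0,0.8]],[[0,0,0],[0,0,0.8]],[[0,0,0],[0,0,0.8]],[[0,0,0],[0,0,0.8]],[[0,0,0],[0,0,0.8]],[[0,0,0],[0,0,0.8]],[[0,0,0],[0,0,0]]]}'
python3 -c "
from h import *
pose()"
python3 -m crank '{"steps":[[[0,0,0],[0,0,0.7]],[[0,0,0],[0,0,0.7]],[[0,0,0],[0,0,0.7]],[[0,0,0],[0,0,0.7]],[[0,0,0],[0,0,0]]]}'
python3 -c "
from h import *
pose()"
```

```text
time: 10.17
ee_pos: [0.4583, -0.0958, 0.159]
eef_rot: [0.726, 0.687, 0.0, -0.0]
ft_force: [-3.0, 0.9, 6.3]
width: 0.0123
grip_force: 55.0
t 10.17 tcp [ 0.4583 -0.0958  0.159 ] yawY -3.2 tilt [0.    0.001] F [-3.   0.9  6.3] T [ 0.35  0.65 -0.12] w 0.0123 g 55.0
time: 10.58
ee_pos: [0.4583, -0.0959, 0.159]
eef_rot: [0.638, 0.77, 0.0, -0.0]
ft_force: [-2.5, 1.9, 7.0]
width: 0.0128
grip_force: 55.0
t 10.58 tcp [ 0.4583 -0.0959  0.159 ] yawY 10.8 tilt [0.    0.001] F [-2.5  1.9  7. ] T [ 0.18  0.78 -0.13] w 0.0128 g 55.0
```

```bash
python3 -m crank '{"steps":[[[0,0,0],[0,0,0.5]],[[0,0,0],[0,0,0.5]],[[0,0,0],[0,0,0]]]}'
python3 -c "
from h import *
pose()"
python3 -m crank '{"steps":[[[0,0,0],[0,0,-0.5]],[[0,0,0],[0,0,-0.4]],[[0,0,0],[0,0,0]]]}'
python3 -c "
from h import *
pose()"
```

```text
time: 10.83
ee_pos: [0.4583, -0.096, 0.159]
eef_rot: [0.604, 0.797, 0.0, -0.0]
ft_force: [-3.1, 1.7, 6.3]
width: 0.0128
grip_force: 55.0
t 10.83 tcp [ 0.4583 -0.096   0.159 ] yawY 15.7 tilt [0. 0.] F [-3.1  1.7  6.3] T [ 0.19  0.83 -0.12] w 0.0128 g 55.0
time: 11.08
ee_pos: [0.4584, -0.096, 0.159]
eef_rot: [0.637, 0.771, 0.0, 0.0]
ft_force: [-2.1, 0.6, 6.7]
width: 0.0129
grip_force: 55.2
t 11.08 tcp [ 0.4584 -0.096   0.159 ] yawY 10.9 tilt [0. 0.] F [-2.1  0.6  6.7] T [ 0.17  0.61 -0.05] w 0.0129 g 55.2
```

Torque flat at 0.12 through 90°, so the latch should be free; the panel pull will confirm. I'll lift out, and meanwhile measure the hole mouth from w1.

```bash
python3 -m crank '{"steps":[[[0,0,0.1],[0,0,0]],[[0,0,0.2],[0,0,0]],[[0,0,0.3],[0,0,0]],[[0,0,0.4],[0,0,0]],[[0,0,0.5],[0,0,0]],[[0,0,0.5],[0,0,0]],[[0,0,0.3],[0,0,0]],[[0,0,0],[0,0,0]]]}' - 40
python3 - <<'E'
from h import *
pose()
c=load("w1.npz"); P,d,o=pts(c); Z=P[...,2]
X=o+d*((.034-o[2])/d[...,2])[...,None]
for zt in (.031,.028):
    m=(np.hypot(X[...,0]-.412,X[...,1]-.178)<.023)&(Z<zt)
    n,l,s,_=cv2.connectedComponentsWithStats(m.astype(np.uint8)); k=1+np.argmax(s[1:,4])
    q=(X[l==k][:,:2]*1000).astype(np.float32); print(zt,len(q),cv2.minEnclosingCircle(q),cv2.minAreaRect(q),q.mean(0))
# key in top camera now and pin state
t=grab("top"); P,d,o=pts(t); Z=P[...,2]
m=(np.hypot(P[...,0]-.4583,P[...,1]+.095)<.05)&(Z>.215)&(Z<.235); print("key vis",m.sum())
y=cv2.cvtColor(t["pixels"],cv2.COLOR_BGR2HSV)
E
```

```text
time: 11.75
ee_pos: [0.4592, -0.0962, 0.2181]
eef_rot: [0.635, 0.773, 0.001, 0.001]
ft_force: [-0.2, 0.1, -0.6]
width: 0.0132
grip_force: 40.1
t 11.75 tcp [ 0.4592 -0.0962  0.2181] yawY 11.2 tilt [0.003 0.   ] F [-0.2  0.1 -0.6] T [-0.07  0.03  0.03] w 0.0132 g 40.1
0.031 649 ((411.68841552734375, 177.09837341308594), 16.32037353515625) ((412.3935852050781, 176.75926208496094), (30.530982971191406, 31.08907699584961), 79.03600311279297) [412.39172 176.80305]
0.028 602 ((412.7681884765625, 175.89932250976562), 15.413535118103027) ((412.61639404296875, 176.27687072753906), (29.467945098876953, 29.151033401489258), 52.17713165283203) [412.79733 176.14917]
key vis 28
```

```bash
python3 -m crank '{"steps":[[[-0.1,0.6,0],[0,0,0]],[[-0.2,1,0],[0,0,0]],[[-0.2,1,0],[0,0,0]],[[-0.2,1,0],[0,0,0]],[[-0.2,1,0],[0,0,0]],[[-0.2,1,0],[0,0,0]],[[-0.2,1,0],[0,0,0]],[[-0.2,1,0],[0,0,0]],[[-0.2,1,0],[0,0,0]],[[-0.1,1,0],[0,0,0]]]}'
python3 -m crank '{"steps":[[[0,0.8,0],[0,0,0]],[[0,0.5,0],[0,0,0]],[[0,0,-0.4],[0,0,0]],[[0,0,-0.8],[0,0,0]],[[0,0,-0.8],[0,0,0]],[[0,0,-0.6],[0,0,0]],[[0,0,-0.3],[0,0,0]],[[0,0,0],[0,0,0]],[[0,0,0],[0,0,0]]]}'
python3 -c "
from h import *
pose()
c=grab('wrist'); np.savez('w3.npz',**c); cv2.imwrite('pics/w3.png',c['pixels'])"
```

```text
time: 12.63
ee_pos: [0.4123, 0.1449, 0.2154]
eef_rot: [0.635, 0.773, -0.0, -0.0]
ft_force: [0.7, 0.3, -1.7]
width: 0.0135
grip_force: 40.0
time: 13.38
ee_pos: [0.4134, 0.1757, 0.1436]
eef_rot: [0.635, 0.773, -0.0, 0.0]
ft_force: [-0.2, 0.2, -1.8]
width: 0.0135
grip_force: 40.0
t 13.38 tcp [0.4134 0.1757 0.1436] yawY 11.2 tilt [-0. -0.] F [-0.2  0.2 -1.8] T [-0.06  0.03 -0.04] w 0.0135 g 40.0
```

View pics/w3.png

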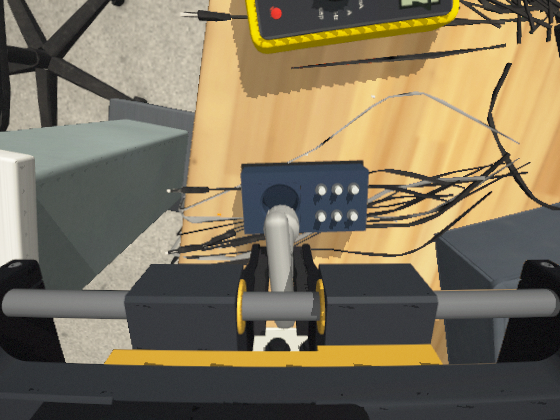

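The wrist view shows the key still held upright, its nose at (283,220) just above the hole at (281,198). I'll shift y slightly and descend carefully.

```bash
python3 -m crank '{"steps":[[[0,0.06,-0.4],[0,0,0]],[[0,0,-0.5],[0,0,0]],[[0,0,-0.4],[0,0,0]],[[0,0,-0.2],[0,0,0]],[[0,0,-0.1],[0,0,0]],[[0,0,-0.1],[0,0,0]],[[0,0,0],[0,0,0]]]}'
python3 -c "
from h import *
pose()"
python3 -m crank '{"steps":[[[0,0,-0.1],[0,0,0]],[[0,0,-0.1],[0,0,0]],[[0,0,0],[0,0,0]]]}'
python3 -c "
from h import *
pose()"
```

```text
time: 14.02
ee_pos: [0.4133, 0.1779, 0.1009]
eef_rot: [0.635, 0.773, -0.0, 0.0]
ft_force: [-0.1, -0.2, -0.9]
width: 0.0133
grip_force: 40.0
t 14.02 tcp [0.4133 0.1779 0.1009] yawY 11.2 tilt [ 0. -0.] F [-0.1 -0.2 -0.9] T [-0.07  0.02  0.  ] w 0.0133 g 40.0
time: 14.27
ee_pos: [0.4132, 0.1779, 0.0958]
eef_rot: [0.635, 0.773, -0.0, 0.0]
ft_force: [-0.1, 0.2, -1.3]
width: 0.0135
grip_force: 40.0
t 14.27 tcp [0.4132 0.1779 0.0958] yawY 11.2 tilt [-0. -0.] F [-0.1  0.2 -1.3] T [-0.09  0.03  0.01] w 0.0135 g 40.0
```

Key end is at about 0.026, already inside the hole with no force. I'll go on down.

```bash
python3 -m crank '{"steps":[[[0,0,-0.2],[0,0,0]],[[0,0,-0.2],[0,0,0]],[[0,0,-0.2],[0,0,0]],[[0,0,-0.08],[0,0,0]],[[0,0,0],[0,0,0]]]}'
python3 -c "
from h import *
pose()"
```

```text
time: 14.68
ee_pos: [0.4128, 0.1777, 0.0783]
eef_rot: [0.635, 0.773, -0.001, -0.0]
ft_force: [0.7, 0.3, -0.8]
width: 0.0132
grip_force: 40.0
t 14.68 tcp [0.4128 0.1777 0.0783] yawY 11.2 tilt [-0.001 -0.001] F [ 0.7  0.3 -0.8] T [-0.05  0.06  0.02] w 0.0132 g 40.0
```

```bash
python3 -m crank '{"steps":[[[0,0,0],[0,0,0]],[[0,0,0],[0,0,0]],[[0,0,0],[0,0,0]],[[0,0,0],[0,0,0]]]}' 40 20
python3 -m crank '{"steps":[[[0,0,0.3],[0,0,0]],[[0,0,0.8],[0,0,0]],[[0,0,1],[0,0,0]],[[0,0,1],[0,0,0]],[[0,0,1],[0,0,0]],[[0,0,1],[0,0,0]],[[0,0,0.8],[0,0,0]],[[0,0,0],[0,0,0]]]}'
python3 - <<'E'
from h import *
pose()
c=grab("wrist"); P,d,o=pts(c); Z=P[...,2]
m=(np.hypot(P[...,0]-.413,P[...,1]-.177)<.05)&(Z>.06)&(Z<.12); print(m.sum(),rect(P,m),np.nanpercentile(Z[m],[5,50,95]))
E
```

```text
time: 15.02
ee_pos: [0.4135, 0.1781, 0.0794]
eef_rot: [0.635, 0.773, 0.0, 0.0]
ft_force: [-0.3, -0.3, 0.2]
width: 0.0326
grip_force: 0.0
time: 15.68
ee_pos: [0.415, 0.1788, 0.2313]
eef_rot: [0.635, 0.773, 0.003, 0.001]
ft_force: [-0.7, 0.5, 0.8]
width: 0.04
grip_force: 0.0
t 15.68 tcp [0.415  0.1788 0.2313] yawY 11.2 tilt [0.006 0.004] F [-0.7  0.5  0.8] T [-0.06  0.04 -0.  ] w 0.0400 g 0.0
826 ((413.5450744628906, 178.41778564453125), (17.046939849853516, 64.04364776611328), 11.821396827697754) [0.08160848 0.09231564 0.09388855]
```

Key is home upright (top at 0.094, centre matches). On to the handle.

```bash
python3 -m crank '{"steps":[[[0.1,-0.6,0],[0,0,0]],[[0.1,-1,0],[0,0,0]],[[0.1,-1,0],[0,0,0]],[[0.1,-1,0],[0,0,0]],[[0.1,-1,0],[0,0,0]],[[0.1,-1,0],[0,0,0]],[[0.1,-1,0],[0,0,0]],[[0.1,-1,0],[0,0,0]],[[0.1,-1,0],[0,0,0]],[[0.1,-1,0],[0,0,0]]]}'
python3 -m crank '{"steps":[[[0.2,-1,0],[0,0,-0.3]],[[0.2,-1,0],[0,0,0]],[[0.2,-1,0],[0,0,0]],[[0.15,-0.9,0],[0,0,0]],[[0,-0.45,0],[0,0,0]],[[0,0,0],[0,0,0]],[[0,0,0],[0,0,0]]]}'
python3 - <<'E'
from h import *
pose()
c=grab("wrist"); P,d,o=pts(c); Z=P[...,2]; cv2.imwrite("pics/w4.png",c["pixels"])
m=(np.hypot(P[...,0]-.457,P[...,1]+.171)<.05)&(Z>.115)&(Z<.14)&(np.hypot(P[...,0]-.4583,P[...,1]+.095)>.03); print(m.sum(),rect(P,m),np.nanpercentile(Z[m],[5,50,95]))
E
```

```text
time: 16.57
ee_pos: [0.4377, -0.0634, 0.2261]
eef_rot: [0.635, 0.773, -0.0, -0.0]
ft_force: [-0.5, 0.1, -0.3]
width: 0.0398
grip_force: 0.0
time: 17.15
ee_pos: [0.4566, -0.1709, 0.2261]
eef_rot: [0.645, 0.764, -0.0, -0.0]
ft_force: [0.2, 0.7, -0.5]
width: 0.0399
grip_force: 0.0
t 17.15 tcp [ 0.4566 -0.1709  0.2261] yawY 9.6 tilt [-0.001  0.   ] F [ 0.2  0.7 -0.5] T [-0.07  0.01  0.03] w 0.0399 g 0.0
982 ((455.3581237792969, -169.82357788085938), (9.975922584533691, 78.6800537109375), 10.367408752441406) [0.12161267 0.1274892  0.12924335]
```

```bash
python3 -m crank '{"steps":[[[0,0,-0.5],[0,0,0]],[[0,0,-0.9],[0,0,0]],[[0,0,-0.9],[0,0,0]],[[0,0,-0.9],[0,0,0]],[[0,0,-0.8],[0,0,0]],[[0,0,-0.5],[0,0,0]],[[0,0,-0.3],[0,0,0]],[[0,0,0],[0,0,0]]]}'
python3 -m crank '{"steps":[[[0,0,0],[0,0,0]],[[0,0,0],[0,0,0]],[[0,0,0],[0,0,0]],[[0,0,0],[0,0,0]],[[0,0,0],[0,0,0]],[[0,0,0],[0,0,0]]]}' 0 15
python3 -c "
from h import *
pose()"
```

```text
time: 17.87
ee_pos: [0.4562, -0.1695, 0.1052]
eef_rot: [0.644, 0.765, -0.001, -0.001]
ft_force: [-0.2, -0.6, -0.4]
width: 0.0403
grip_force: 0.0
time: 18.37
ee_pos: [0.4561, -0.1711, 0.1067]
eef_rot: [0.645, 0.764, -0.0, -0.001]
ft_force: [-0.9, 1.8, 6.9]
width: 0.0096
grip_force: 15.0
t 18.37 tcp [ 0.4561 -0.1711  0.1067] yawY 9.7 tilt [-0.002  0.   ] F [-0.9  1.8  6.9] T [0.3  0.09 0.05] w 0.0096 g 15.0
```

```bash
python3 -c "
import numpy as np
th=np.r_[0,.03,.08,.15,np.arange(.23,1.75,.08),1.72]
x=-138*np.cos(th)+36.5*np.sin(th); z=138*np.sin(th)+36.5*np.cos(th)
dx=np.diff(x)/25;dz=np.diff(z)/25
for t,a,b,c in zip(th[1:],dx*.985,dx*.1727,dz): print('%.2f [%.2f,%.2f,%.2f]'%(t,a,b,c))
print((x[-1]-x[0])*.985,(x[-1]-x[0])*.1727,z[-1]-z[0])"
```

```text
0.03 [0.05,0.01,0.16]
0.08 [0.09,0.02,0.27]
0.15 [0.14,0.03,0.37]
0.23 [0.20,0.03,0.41]
0.31 [0.23,0.04,0.39]
0.39 [0.26,0.05,0.37]
0.47 [0.29,0.05,0.35]
0.55 [0.31,0.05,0.33]
0.63 [0.34,0.06,0.30]
0.71 [0.36,0.06,0.27]
0.79 [0.38,0.07,0.24]
0.87 [0.40,0.07,0.21]
0.95 [0.41,0.07,0.18]
1.03 [0.43,0.07,0.14]
1.11 [0.44,0.08,0.11]
1.19 [0.44,0.08,0.07]
1.27 [0.45,0.08,0.04]
1.35 [0.45,0.08,0.00]
1.43 [0.45,0.08,-0.04]
1.51 [0.44,0.08,-0.07]
1.59 [0.44,0.08,-0.11]
1.67 [0.43,0.07,-0.14]
1.72 [0.26,0.05,-0.11]
191.68914900017046 33.608848763786234 94.54103714874404
```

```bash
python3 -m crank '{"steps":[[[0.04,0.01,0.16],[0,0,0]],[[0,0,0],[0,0,0]],[[0.08,0.01,0.28],[0,0,0]],[[0,0,0],[0,0,0]]]}'
python3 -c "
from h import *
pose()"
```

```text
time: 18.7
ee_pos: [0.4595, -0.1704, 0.1182]
eef_rot: [0.645, 0.764, -0.0, -0.001]
ft_force: [-8.1, -1.4, 2.0]
width: 0.0093
grip_force: 15.0
t 18.70 tcp [ 0.4595 -0.1704  0.1182] yawY 9.7 tilt [-0.002  0.   ] F [-8.1 -1.4  2. ] T [-0.32  1.69  0.05] w 0.0093 g 15.0
```

```bash
cat > pan.py <<'E'
from h import *
pose()
c=grab("top"); P,d,o=pts(c)
# panel plane in box frame, left part of panel
yaw=np.radians(9.95); ctr=np.array([.4991,-.0877])
R=np.array([[np.cos(yaw),np.sin(yaw)],[-np.sin(yaw),np.cos(yaw)]])
q=(P[...,:2]-ctr)@R.T; z=P[...,2]
m=(q[...,0]>-.075)&(q[...,0]<.07)&(q[...,1]>.02)&(q[...,1]<.11)&(z>.085)&(z<.25)
A=q[m][:,0]; s=np.polyfit(A,z[m],1); r_=z[m]-np.polyval(s,A); k=abs(r_)<.006; s=np.polyfit(A[k],z[m][k],1)
print("panel angle",-np.arctan(s[0]),k.sum(),m.sum())
cv2.imwrite("pics/t_%d.png"%(monitor.read_state()["time"]*100),c["pixels"])
E
python3 pan.py
```

```text
t 18.70 tcp [ 0.4595 -0.1704  0.1182] yawY 9.7 tilt [-0.002  0.   ] F [-8.1 -1.4  2. ] T [-0.32  1.69  0.05] w 0.0093 g 15.0
panel angle 0.08337832405010154 1946 2087
```

Panel free at 0.083 rad. Continuing along the arc.

```bash
python3 -m crank '{"steps":[[[0.14,0.03,0.37],[0,0,0]],[[0.2,0.03,0.41],[0,0,0]],[[0.23,0.04,0.39],[0,0,0]],[[0.26,0.05,0.37],[0,0,0]],[[0.29,0.05,0.35],[0,0,0]],[[0,0,0],[0,0,0]]]}'
python3 pan.py
python3 -m crank '{"steps":[[[0.31,0.05,0.33],[0,0,0]],[[0.34,0.06,0.3],[0,0,0]],[[0.36,0.06,0.27],[0,0,0]],[[0.38,0.07,0.24],[0,0,0]],[[0.4,0.07,0.21],[0,0,0]],[[0,0,0],[0,0,0]]]}'
python3 pan.py
```

```text
time: 19.25
ee_pos: [0.487, -0.1655, 0.1671]
eef_rot: [0.645, 0.764, -0.001, -0.002]
ft_force: [-20.0, 1.5, 17.7]
width: 0.009
grip_force: 15.0
t 19.25 tcp [ 0.487  -0.1655  0.1671] yawY 9.7 tilt [-0.004  0.001] F [-20.    1.5  17.7] T [ 0.2   4.54 -0.01] w 0.0090 g 15.0
panel angle 0.46159342647164764 1828 2034
time: 19.8
ee_pos: [0.5346, -0.1577, 0.2023]
eef_rot: [0.645, 0.765, 0.001, 0.001]
ft_force: [-9.7, 2.3, 21.0]
width: 0.0094
grip_force: 15.0
t 19.80 tcp [ 0.5346 -0.1577  0.2023] yawY 9.7 tilt [ 0.002 -0.   ] F [-9.7  2.3 21. ] T [0.35 2.17 0.09] w 0.0094 g 15.0
panel angle 0.7959403121804565 342 1257
```

```bash
python3 -m crank '{"steps":[[[0.36,0.07,0.22],[0,0,0]],[[0.38,0.07,0.18],[0,0,0]],[[0.41,0.08,0.14],[0,0,0]],[[0.44,0.08,0.1],[0,0,0]],[[0.45,0.08,0.04],[0,0,0]],[[0,0,0],[0,0,0]]]}'
python3 -c "
from h import *
pose()"
python3 -m crank '{"steps":[[[0.45,0.08,0.0],[0,0,0]],[[0.45,0.08,-0.04],[0,0,0]],[[0.44,0.08,-0.06],[0,0,0]],[[0,0,0],[0,0,0]]]}'
python3 -c "
from h import *
pose()"
```

```text
time: 20.35
ee_pos: [0.586, -0.1481, 0.2167]
eef_rot: [0.644, 0.765, -0.0, 0.001]
ft_force: [4.0, -2.9, -2.9]
width: 0.0092
grip_force: 15.0
t 20.35 tcp [ 0.586  -0.1481  0.2167] yawY 9.8 tilt [ 0.002 -0.002] F [ 4.  -2.9 -2.9] T [-0.7  -0.6   0.05] w 0.0092 g 15.0
time: 20.68
ee_pos: [0.6201, -0.1418, 0.2148]
eef_rot: [0.644, 0.765, 0.001, 0.002]
ft_force: [4.0, -2.6, 1.1]
width: 0.0091
grip_force: 15.0
t 20.68 tcp [ 0.6201 -0.1418  0.2148] yawY 9.8 tilt [ 0.004 -0.002] F [ 4.  -2.6  1.1] T [-0.56 -0.79  0.02] w 0.0091 g 15.0
```

```bash
python3 -m crank '{"steps":[[[0.42,0.08,-0.1],[0,0,0]],[[0.42,0.08,-0.13],[0,0,0]],[[0.2,0.04,-0.08],[0,0,0]],[[0,0,0],[0,0,0]]]}'
python3 -c "
from h import *
pose()"
```

```text
time: 21.02
ee_pos: [0.6454, -0.1371, 0.2067]
eef_rot: [0.644, 0.765, 0.001, 0.002]
ft_force: [5.2, -3.7, -0.5]
width: 0.0094
grip_force: 15.0
t 21.02 tcp [ 0.6454 -0.1371  0.2067] yawY 9.8 tilt [ 0.004 -0.002] F [ 5.2 -3.7 -0.5] T [-0.82 -1.01  0.05] w 0.0094 g 15.0
```

```bash
python3 -m crank '{"steps":[[[0,0,0],[0,0,0]],[[0,0,0],[0,0,0]],[[0,0,0],[0,0,0]],[[0,0,0],[0,0,0]]]}' 22
python3 -c "
from h import *
pose()"
python3 -m crank '{"steps":[[[0,0,0.2],[0,0,0]],[[0,0,0.3],[0,0,0]],[[0,0,0.5],[0,0,0]],[[0,0,0.7],[0,0,0]],[[0,0,0.8],[0,0,0]],[[0,0,0.8],[0,0,0]],[[0,0,0.8],[0,0,0]],[[0,0,0.4],[0,0,0]],[[0,0,0],[0,0,0]]]}'
python3 - <<'E'
from h import *
pose()
c=grab("top"); P,d,o=pts(c); cv2.imwrite("pics/end.png",c["pixels"])
s=grab("scene"); cv2.imwrite("pics/end_s.png",s["pixels"])
yaw=np.radians(9.95); R=np.array([[np.cos(yaw),np.sin(yaw)],[-np.sin(yaw),np.cos(yaw)]])
for cc in (c,s):
    P,d,o=pts(cc); q=(P[...,:2]-[.4991,-.0877])@R.T; z=P[...,2]
    m=(q[...,0]>.05)&(q[...,0]<.14)&(abs(q[...,1])<.12)&(z>.11)&(z<.256)
    A=z[m]-.088; X=q[m][:,0]-.084; k=X<.05
    if k.sum()>20: 
        f=np.polyfit(A[k],X[k],1); k=abs(X-np.polyval(f,A))<.008; f=np.polyfit(A[k],X[k],1); print("angle",np.pi/2+np.arctan(f[0]),k.sum())
    k=(np.hypot(P[...,0]-.413,P[...,1]-.177)<.045)&(z>.06)&(z<.12); print("key",k.sum(),rect(P,k) if k.any() else 0)
E
```

```text
time: 21.35
ee_pos: [0.6433, -0.1364, 0.2056]
eef_rot: [0.644, 0.765, 0.0, -0.0]
ft_force: [0.0, 0.4, -0.2]
width: 0.0208
grip_force: 0.0
t 21.35 tcp [ 0.6433 -0.1364  0.2056] yawY 9.7 tilt [0.    0.001] F [ 0.   0.4 -0.2] T [-0.09  0.04  0.02] w 0.0208 g 0.0
time: 22.1
ee_pos: [0.644, -0.1377, 0.3211]
eef_rot: [0.645, 0.764, 0.001, 0.002]
ft_force: [0.0, -1.3, -0.5]
width: 0.0218
grip_force: 0.0
t 22.10 tcp [ 0.644  -0.1377  0.3211] yawY 9.7 tilt [ 0.004 -0.001] F [ 0.  -1.3 -0.5] T [-0.05  0.02 -0.02] w 0.0218 g 0.0
angle 1.6881857850098914 1664
key 150 ((415.7465515136719, 177.25177001953125), (16.46432113647461, 65.28020477294922), 12.603143692016602)
angle 1.6906160534135812 1887
key 117 ((411.4613952636719, 177.63009643554688), (17.34442710876465, 66.84923553466797), 12.809202194213867)
```

View pics/end_s.png

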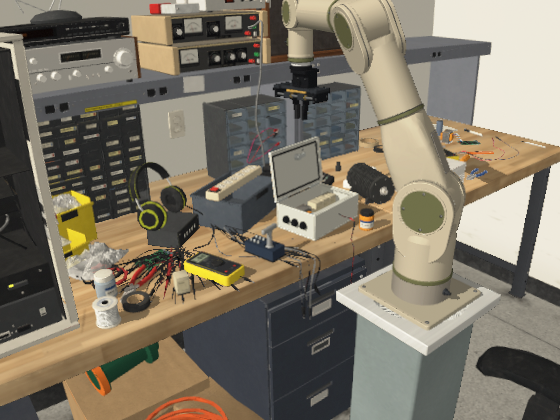

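The scene view shows the panel standing open behind the box at (297,168), the key upright in its stand at (265,235), and the gripper clear above. The panel measures 1.69 rad. I'll hand it in.

```bash
python3 -c "
from bench import ticket
print(ticket.close_job())"
```

```text
the job is handed in; nothing more can be done
None
```

The job is handed in, though no verdict came back: the latch is unlocked, the key is back upright and fully down in its stand hole, and the panel was left open at about 1.69 rad (past the 1.6 required but just short of its 1.75 stop), with the gripper clear and about 22 s used.

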